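Close up the gauge chest

ROBOT

A 7-joint arm with a two-finger parallel gripper is mounted at the origin on the work surface. World frame = base frame: x ahead of the robot, y to its left, z up, the work surface at z = 0. Lengths are in m, angles in rad, forces in N, time in s.
With the tool pointing down it reaches from about 0.4 to 0.85 m from the base axis. Payload 4.4 kg.
Tool frame: the origin (TCP) lies at the very end of the fingers, on their centre line; the grasp point (between the pads) lies r.grip_depth behind it (r.grip_depth is the distance from the TCP to the grasp point, in m); z points along the fingers, y is the line along which they close (so a half turn about z gives the same grasp; the last joint's range is limited). The gripper opens to 94 mm and grips with 3 to 60 N. Pads are 16 mm wide; open, the fingers measure 119 mm over their backs; the gripper's body (75 mm by 177 mm) begins 78 mm behind the grasp point.
Start: joints at [1.113, 0.628, 0.038, 1.517, -0.027, 0.996, -0.02], TCP at [0.248, -0.601, 0.18] pointing down, gripper open.
Joint ranges: [-3.06, 3.06], [-0.37, 2.12], [-1.25, 1.32], [0.18, 2.47], [-1.1, 4.24], [0.23, 1.98], [-2.94, 2.94]. Speed limits (rad/s): [2.57, 2.57, 3.14, 3.14, 3.14, 3.14, 3.14].

INTERFACE

Orientations are given as a unit quaternion [x, y, z, w].
In Python, from rig import r gives the robot as it stands.
- The arm moves only by the tool jog_arm, never from a script. Its argument "commands" is a list of rows, each a list of 3 entries, a list of its own where there are three numbers: the turn, a rotation vector about the tool's x, y, z in units of 6 degrees (1.0 is 6 degrees), then the shift along the tool's x, y, z in units of 50 mm (1.0 is 50 mm), then the finger opening in mm, from 0 to 94. In form: [[[wx, wy, wz], [x, y, z], fingers], ...]. A call has 1 to 10 rows; each row shifts and turns the commanded pose from where the row before left it, along the tool's axes as they then stand; what a row does not reach is not made up. A row lasts 1/10 s, in which the tool goes at most 50 mm and 8.59 degrees, less where a joint would pass 70% of its speed; a pose out of reach is approached as far as the arm can. A call with a number of a shift or a turn outside -1 to 1 is refused whole. A call with a gripper value outside its range is refused whole. The fingers move at their own pace and stop on an object; "force" is the grip in N (left out, the last holds). Time passes only in rows, so rows that do not move let the fingers close. It gives the time, the measured TCP pose, the force, the opening and the grip force at its end, in the units of the state.
- r.get_obs(): the state, without advancing time (a new reading comes with each control period).
- r.get_image(name): name is "scene" or "side" or "wrist"; returns a dict with "image" (384x512x3 uint8, red, green, blue), "z_map" (384x512 float32, m along the optical axis (not along the pixel's ray), 0 where there is no reading), "fov_y" (degrees; the focal length in pixels is half the picture's height over the tangent of half this angle, whatever the lens; pixels are square), "cx", "cy" (the principal point, pixels), "rvec" (rotation vector, rad) and "tvec" (3), from world to camera coordinates, as OpenCV has them; the wrist camera has in their place "hand_eye" (4x4, takes a point from camera to tool coordinates, whose origin is the TCP and whose axes are the flange's). Camera axes: x right, y down, z forward; pixel columns grow to the right and rows downward; lengths in m; the calibration is good to about 2 mm. A picture is of the moment at which its call begins: read the wrist's pose just before it.
- r.close_job(): hands the job in; it is judged then, once.
The state is a dict: "time_s": time; "q": joint angles; "qd": joint speeds; "joint_efforts": joint torques, N m; "eef_pos": TCP position; "tcp_rot": TCP orientation; "ft_force": force on the tool from outside, world axes, zero at the start; "torque": the same for the moment, N m; "opening": finger opening in m; "gripper_force": force on a finger pad.
Only numpy, scipy, OpenCV 4.12 (cv2) and the standard library are available. Lean on these libraries where they do the work, as an engineer would, in place of code of your own. Each camera call takes 0.05 s, during which the arm holds its last target. There are 200 camera calls.

TASK

The gauge chest on the inspection bench has been left open. With your fingertips only, push both of its drawers fully home and push its raised lid down until it is fully shut, in any order. Work gently, without slamming, squeezing or opening anything further, and leave the ring, V-block and can beside the chest where they stand.

Things in the scene. Friction and masses are not known exactly. Their poses are not given: they have to be found in the camera images.
- chest: grey steel gauge chest fixed to the bench: 160 (x, deep) x 280 (y, wide) mm, 90 mm high to its rim, 98 mm with the lid shut. Origin: centre of its underside; x points from the drawer fronts to the back, z up. Two drawers lie side by side under a shallow lidded tray. Shut drawer fronts are level with the chest's front face (chest x = -80 mm)
- drawer_left_opening (a joint): how far the left drawer (chest +y side) is pulled out along the chest's -x, m; 0 = fully home against its stop, at most 0.10. Starts between 0.03 and 0.08. It slides with about 2 N of friction and stays where it is left
- drawer_right_opening (a joint): the same for the right drawer (chest -y side)
- lid_opening (a joint): opening angle of the lid, rad; 0 = shut flat on the rim, at most 1.6. Starts between 0.7 and 1.1. Its stiff hinge keeps the lid wherever it is left: it does not fall; pressing near its free edge with about 2 to 4 N at right angles to it moves it
- lid: the lid: origin on the hinge line (see lid_hinge), on the lid's underside; with the lid shut its axes are those of the chest
- drawer_left: the left drawer: origin in its middle, 14 mm above the bench, 88 mm behind the outer face of its pull; axes as the chest's
- drawer_right: the right drawer, likewise
- drawer_left_front (a point): middle of the outer face of the left drawer's pull, a solid bar 100 mm wide (y), 24 mm high, 8 mm proud of the drawer front; 48 mm above the bench, at chest x = -88 mm when shut, y = +67 mm; axes as the chest's; moves with the drawer. The drawer front is 126 mm wide and spans 14 to 62 mm above the bench
- drawer_right_front (a point): the same on the right drawer, at chest y = -67 mm
- lid_edge (a point): middle of the lid's free edge, on its outer (upper) face. The lid is a plain plate, 160 mm from hinge to free edge, 280 mm wide, 8 mm thick. It moves with the lid; with the lid shut its axes are those of the chest, and they tilt with it
- lid_hinge (a point): middle of the lid's hinge line, which lies along the chest's y axis at the top of the back: chest x = +80 mm, 90 mm above the bench, level with the lid's underside when shut. The free edge is towards the robot; as the lid opens it rises and tilts back, away from the robot
- ring: loose brass ring lying flat, 90 mm across, 74 mm bore, 12 mm high, origin at the centre of its underside; leave it alone
- vblock: loose steel V-block, 50 x 60 mm, 55 mm high, origin at the centre of its underside; leave it alone
- can: loose upright can, 54 mm diameter, 150 mm high, origin at the centre of its underside; leave it alone

How it is judged:
At the end, for the whole second after the job is handed in: both drawers are within 4 mm of fully home, the lid is within 0.04 rad (6 mm at its edge) of shut, and the ring, V-block and can are within 12 mm of where they stood (value of joint each of drawer_left_opening, drawer_right_opening below 0.004 m and value of joint lid_opening below 0.04 rad and distance of each of ring, vblock, can from where it was at the start of the episode below 0.012 m); the robot touches nothing.
It fails at once if a drawer is pulled out past 95 mm or the lid is lifted past 1.3 rad (value of joint any of drawer_left_opening, drawer_right_opening above 0.095 m or value of joint lid_opening above 1.3 rad).
It fails at once if a drawer is slammed (faster than 0.4 m/s) or the lid (faster than 2.5 rad/s) (velocity of joint any of drawer_left_opening, drawer_right_opening below -0.4 m/s or velocity of joint lid_opening below -2.5 rad/s).
It fails at once if the lid or a drawer is squeezed between the fingers or forced with more than 35 N while still open (lid over 0.1 rad, drawer over 10 mm) ((contact force between the fingers and lid above 35 N and value of joint lid_opening above 0.1 rad) or (contact force between the fingers and drawer_left above 35 N and value of joint drawer_left_opening above 0.01 m) or (contact force between the fingers and drawer_right above 35 N and value of joint drawer_right_opening above 0.01 m)).
It fails at once if the chest is pushed with the arm or the gripper's body instead of the fingers (more than 3 N) (contact force between the arm and chest above 3 N).
It fails at once if the ring, V-block or can is moved, lifted or knocked by more than 12 mm (distance of any of ring, vblock, can from where it was at the start of the episode above 0.012 m).
It also fails if it takes over 54 s, if anything falls off the work surface, if the arm or the gripper's body presses on something with over 40 N, if the wrist force passes 120 N, or if a joint passes its speed limit or range.

## Working session

There is one attempt and no reset: what is moved stays moved. The work goes in short steps, Python scripts to look and compute and a tool call to move; the robot and the scene stay as the last step left them, time stands still between calls to the robot, and variables do not carry over. Pictures are saved under pics/ and viewed, at most 10 in all, crops included, and the job is handed in when it is done.

Besides the shell and the picture viewer there is one more tool, called as a command line: name --argument value ..., lists and objects as JSON in quotes. jog_arm: Moves the arm, as the interface text tells. Shifts and turns lie within -1 to 1; 1 stands for 50 mm of shift or 6 degrees of turn. Its arguments: {"type":"object","properties":{"commands":{"type":"array","items":{"type":"array"}},"force":{"type":"number"}},"required":["commands"]}

```bash
mkdir -p pics; ls; cat > h.py <<'E'
import numpy as np, cv2
from scipy.spatial.transform import Rotation as R
from rig import r
def cloud(d):
    z=d["z_map"]; h,w=z.shape; f=h/2/np.tan(np.radians(d["fov_y"])/2)
    u,v=np.meshgrid(np.arange(w),np.arange(h))
    P=np.stack([(u-d["cx"])/f*z,(v-d["cy"])/f*z,z],-1)
    M=cv2.Rodrigues(np.array(d["rvec"],float))[0]
    return (P-np.array(d["tvec"]).ravel())@M, z>0
E
python3 - <<'E'
from h import *
import pickle
o=r.get_obs(); print({k:np.round(v,3).tolist() for k,v in o.items()})
ims=[]
for n in ("scene","side"):
    d=r.get_image(n); pickle.dump(d,open(n+".pkl","wb")); ims.append(d["image"])
    print(n,d["fov_y"],d["cx"],d["cy"],np.ravel(d["rvec"]),np.ravel(d["tvec"]))
    cv2.imwrite(f"pics/{n}0.png",d["image"][:,:,::-1])
E
```

```text
pics
{'time_s': 0.0, 'q': [1.113, 0.629, 0.038, 1.518, -0.027, 0.996, -0.02], 'qd': [-0.002, 0.001, -0.002, 0.0, 0.0, -0.0, -0.001], 'joint_efforts': [-0.001, -54.975, 1.144, -18.664, -0.052, 0.023, 0.0], 'eef_pos': [0.248, -0.6, 0.179], 'tcp_rot': [0.981, 0.195, -0.0, -0.001], 'ft_force': [-0.793, -0.529, -0.213], 'torque': [-0.014, -0.019, 0.026], 'gripper_force': 0.0, 'opening': 0.094}
scene 56.38501006196764 258.7638775351428 190.62478001781972 [ 0.36497847  2.91924263 -0.82991437] [ 0.57555991 -0.13003077  1.0139933 ]
side 50.40314647865183 248.8889853312319 193.8710200644241 [ 2.17538875 -0.10611253  0.03901736] [-0.58618888  0.12645912  0.87154882]
```

View pics/scene0.png

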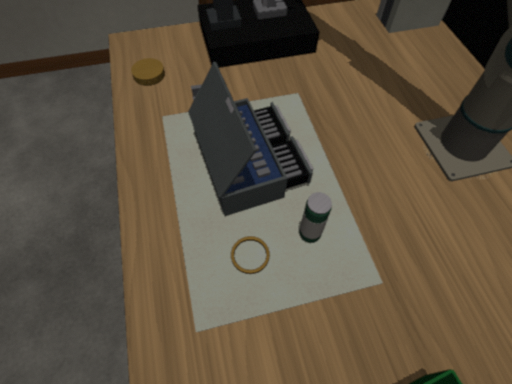

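View pics/side0.png

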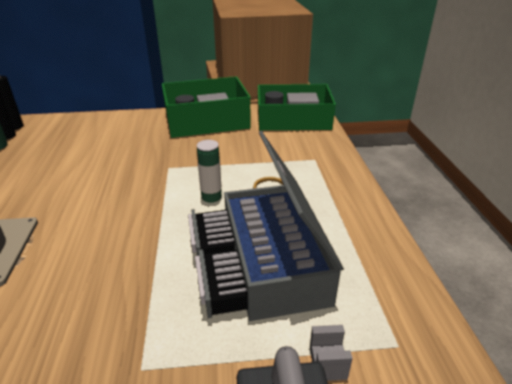

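The scene view shows the chest around (250,160), with the can at (315,217) and the ring at (250,254). The side view shows the drawers pulled out, left image edge at about x=195–205, the lid edge from (262,135) to (338,268), and the V-block at (330,350). Next I'll build a top-down height map from both depth images.

```bash
python3 - <<'E'
from h import *
import pickle
C=[];K=[]
for n in ("scene","side"):
    d=pickle.load(open(n+".pkl","rb")); P,m=cloud(d); C.append(P[m]);K.append(d["image"][m])
x0,x1,y0,y1,s=0.35,0.95,-0.5,0.35,700
out=[]
for P,c in zip(C,K):
    I=np.zeros((int((x1-x0)*s),int((y1-y0)*s),3),np.uint8)
    k=(P[:,0]>x0)&(P[:,0]<x1)&(P[:,1]>y0)&(P[:,1]<y1)&(P[:,2]<.4)
    p=P[k]; o=np.argsort(p[:,2]); p=p[o]
    hue=np.clip(p[:,2]/.26*170,0,179).astype(np.uint8)
    col=cv2.cvtColor(np.stack([hue,np.full_like(hue,255),np.full_like(hue,255)],-1)[None],cv2.COLOR_HSV2BGR)[0]
    a=np.clip(((x1-p[:,0])*s).astype(int),0,I.shape[0]-1);b=np.clip(((y1-p[:,1])*s).astype(int),0,I.shape[1]-1)
    for da in (0,1):
        for db in (0,1): I[np.minimum(a+da,I.shape[0]-1),np.minimum(b+db,I.shape[1]-1)]=col
    for g in np.arange(.4,.95,.1): I[int((x1-g)*s)]=128
    for g in np.arange(-.4,.35,.1): I[:,int((y1-g)*s)]=128
    out.append(I)
cv2.imwrite("pics/top.png",cv2.resize(np.vstack(out),None,fx=.7,fy=.7,interpolation=cv2.INTER_AREA))
print(out[0].shape)
E
```

```text
(420, 595, 3)
```

View pics/top.png

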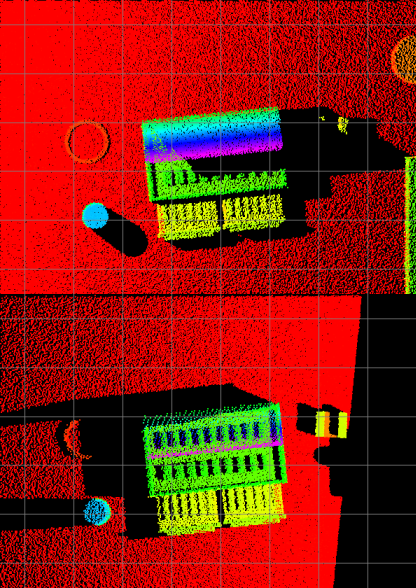

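Top row is the scene camera, bottom row the side camera. The chest spans about y = -0.23 to 0.06 and x = 0.55 to 0.73, and the drawers reach down to x≈0.47. Next I'll fit these numerically.

```bash
python3 - <<'E'
from h import *
import pickle
D={}
for n in ("scene","side"):
    d=pickle.load(open(n+".pkl","rb")); P,m=cloud(d); D[n]=(P[m],d["image"][m])
P=D["scene"][0]
box=lambda P:P[(P[:,0]>.4)&(P[:,0]<.8)&(P[:,1]>-.27)&(P[:,1]<.1)]
L=box(P); L=L[(L[:,2]>.13)&(L[:,2]<.3)]
for i in range(4):
    c=L.mean(0); n=np.linalg.svd(L-c,full_matrices=False)[2][2]; n*=np.sign(n[0]); e=(L-c)@n; L=L[abs(e)<max(.003,2*e.std())]
print("lid n",n,len(L),"resid",e.std())
yaw=np.arctan2(n[1],n[0]); th=np.arctan2(np.hypot(n[0],n[1]),n[2]); print("yaw deg",np.degrees(yaw),"open",th)
ex=np.array([np.cos(yaw),np.sin(yaw),0]); ey=np.array([-ex[1],ex[0],0])
print("lid x',y',z pct",[np.percentile(L@a,[0.2,1,50,99,99.8]).round(4) for a in (ex,ey,[0,0,1])])
# hinge line: outer plane minus 8mm at z=.09
print("hinge x' =",(c@n-0.008-0.09*n[2])/np.hypot(n[0],n[1]))
for nm in D:
    Q=box(D[nm][0]); 
    rim=Q[(Q[:,2]>.082)&(Q[:,2]<.097)]
    print(nm,"rim",len(rim),[np.percentile(rim@a,[0.3,1,5,95,99,99.7]).round(4) for a in (ex,ey)])
    rect=cv2.minAreaRect((rim[:,:2]*1000).astype(np.float32)); print(rect)
    for lo,hi in ((-.3,-.17),(-.155,-.0)): pass
    w=Q[(Q[:,2]>.05)&(Q[:,2]<.07)]; xs=w@ex; ys=w@ey
    for a in np.arange(-.36,-.04,.02):
        k=(ys>a)&(ys<a+.02)
        if k.sum()>10: print(round(a,2),k.sum(),np.percentile(xs[k],[1,5,20]).round(4),np.median(w[k][xs[k]<np.percentile(xs[k],10),2]).round(4))
# objects
for nm in D:
    P=D[nm][0]
    for o,(a,b,c_,d_,zl,zh) in dict(can=(.46,.56,.1,.22,.1,.16),ring=(.58,.76,.1,.25,.006,.02),vb=(.62,.76,-.4,-.26,.03,.07)).items():
        k=(P[:,0]>a)&(P[:,0]<b)&(P[:,1]>c_)&(P[:,1]<d_)&(P[:,2]>zl)&(P[:,2]<zh); 
        if k.sum()>5:print(nm,o,P[k].min(0).round(3),P[k].max(0).round(3))
E
```

```text
lid n [0.84691928 0.08718236 0.52452546] 3529 resid 0.0008053478620633169
yaw deg 5.877358954764649 open 1.0186386724848144
lid x',y',z pct [array([0.6221, 0.623 , 0.6523, 0.6851, 0.6862]), array([-0.2906, -0.2868, -0.1311, -0.012 , -0.011 ]), array([0.1303, 0.1312, 0.1845, 0.2292, 0.2304])]
hinge x' = 0.7010616673339616
scene rim 996 [array([0.5413, 0.5415, 0.5429, 0.7063, 0.7073, 0.7075]), array([-0.2916, -0.2892, -0.2823, -0.0113, -0.0105, -0.0103])]
((636.494384765625, -87.12139892578125), (166.6248321533203, 283.44287109375), 5.831653594970703)
-0.28 93 [0.4648 0.47   0.4775] 0.0592
-0.26 109 [0.465  0.4669 0.475 ] 0.0588
-0.24 122 [0.4636 0.4659 0.477 ] 0.0593
-0.22 121 [0.4647 0.4665 0.4767] 0.0592
-0.2 132 [0.4638 0.466  0.4762] 0.0589
-0.18 140 [0.4645 0.4666 0.4774] 0.0587
-0.16 44 [0.4671 0.4697 0.4726] 0.0611
-0.14 147 [0.46   0.4646 0.4739] 0.0597
-0.12 150 [0.4598 0.462  0.4734] 0.0589
-0.1 153 [0.4592 0.4616 0.4724] 0.0589
-0.08 160 [0.46   0.4626 0.4735] 0.0589
-0.06 176 [0.4602 0.4623 0.4729] 0.0592
side rim 2707 [array([0.5389, 0.5391, 0.5405, 0.6904, 0.6971, 0.7043
[... 288 characters left out ...]
 362 [0.4607 0.4637 0.4749] 0.059
-0.22 337 [0.4607 0.4637 0.4755] 0.0591
-0.2 330 [0.4609 0.4641 0.4767] 0.0596
-0.18 300 [0.4609 0.4664 0.4789] 0.0599
-0.16 103 [0.4645 0.4654 0.4695] 0.0593
-0.14 292 [0.4565 0.4591 0.4703] 0.0587
-0.12 272 [0.4564 0.46   0.4725] 0.0602
-0.1 255 [0.4562 0.4598 0.4732] 0.0601
-0.08 261 [0.4567 0.4607 0.475 ] 0.0596
-0.06 246 [0.4566 0.4602 0.4742] 0.0602
scene can [0.485 0.13  0.1  ] [0.537 0.182 0.153]
scene ring [0.618 0.13  0.006] [0.706 0.22  0.014]
scene vb [ 0.678 -0.359  0.031] [ 0.712 -0.301  0.057]
side can [0.48  0.125 0.1  ] [0.533 0.179 0.152]
side ring [0.615 0.165 0.006] [0.693 0.22  0.015]
side vb [ 0.658 -0.357  0.03 ] [ 0.71  -0.293  0.057]
```

jog_arm --commands '[[[0,0,0.93],[0,0,0],94],[[0,0,0.92],[0,0,0],94],[[0,0,0.92],[0,0,0],94],[[0,0,0],[0.35,-0.67,0],94],[[0,0,0],[0.35,-0.67,0],94],[[0,0,0],[0.35,-0.67,0],94],[[0,0,0],[0.35,-0.67,0],94],[[0,0,0],[0.35,-0.67,0],94],[[0,0,0],[0.35,-0.67,0],94],[[0,0,0],[0,0,0],94]]'

```text
time_s: 1.1
eef_pos: [0.3347, -0.3843, 0.1794]
tcp_rot: [0.999, 0.055, 0.0, -0.002]
ft_force: [0.7, 0.0, -0.3]
opening: 0.0937
gripper_force: 0.0
```

jog_arm --commands '[[[0,0,0],[0.34,-0.66,0],94],[[0,0,0],[0.34,-0.66,0],94],[[0,0,0],[0.34,-0.66,0],94],[[0,0,0],[0.34,-0.66,0],94],[[0,0,0],[0.34,-0.66,0],94],[[0,0,0],[0.34,-0.66,0],94],[[0,0,0],[0.34,-0.66,0],94],[[0,0,0],[0.34,-0.66,0],94],[[0,0,0],[0,0,0],94],[[0,0,0],[0,0,0],94]]'

```text
time_s: 2.1
eef_pos: [0.4409, -0.1138, 0.1795]
tcp_rot: [0.999, 0.052, -0.0, 0.0]
ft_force: [0.7, -0.1, 0.0]
opening: 0.0942
gripper_force: 0.0
```

```bash
cat >> h.py <<'E'
YAW=np.radians(5.88); EX=np.array([np.cos(YAW),np.sin(YAW),0]); EY=np.array([-EX[1],EX[0],0])
def st():
    o=r.get_obs(); p=np.array(o["eef_pos"]); M=R.from_quat(o["tcp_rot"]).as_matrix()
    print("t",round(o["time_s"],2),"x'",(p@EX).round(4),"y'",(p@EY).round(4),"z",p[2].round(4),"yaw",np.degrees(np.arctan2(M[1,0],M[0,0])).round(2),"tz",M[:,2].round(3),"F",np.round(o["ft_force"],1),"depth",r.grip_depth)
E
python3 -c "
from h import *
st()"
```

```text
t 2.1 x' 0.4269 y' -0.1583 z 0.1795 yaw 5.91 tz [-0. -0. -1.] F [ 0.7 -0.1  0. ] depth 0.0188
```

jog_arm --commands '[[[0,0,0],[0,-0.14,0.4],94],[[0,0,0],[0,0,0.5],94],[[0,0,0],[0,0,0.5],94],[[0,0,0],[0,0,0.5],94],[[0,0,0],[0,0,0.5],94],[[0,0,0],[0,0,0.3],94],[[0,0,0],[0,0,0.17],94],[[0,0,0],[0,0,0],94],[[0,0,0],[0,0,0],94]]'

```text
time_s: 3.0
eef_pos: [0.4402, -0.1077, 0.0366]
tcp_rot: [0.999, 0.05, 0.0, 0.0]
ft_force: [0.1, 0.7, 0.3]
opening: 0.0939
gripper_force: 0.0
```

```bash
python3 - <<'E'
from h import *
st()
d=r.get_image("side"); cv2.imwrite("pics/side1.png",d["image"][100:,:,::-1])
E
```

```text
t 3.0 x' 0.4269 y' -0.1522 z 0.0366 yaw 5.75 tz [ 0.001 -0.    -1.   ] F [0.1 0.7 0.3] depth 0.0188
```

View pics/side1.png

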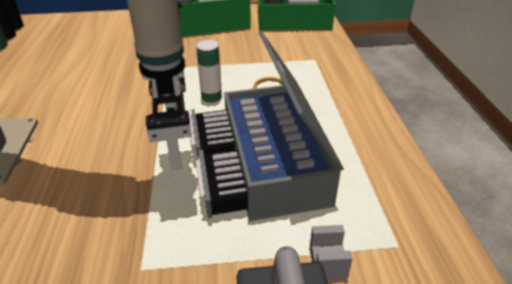

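The gripper sits at (170,135) with its fingers hanging just in front of the two pulls near (200,165), so it is clear to push.

jog_arm --commands '[[[0,0,0],[0.1,0,0],94],[[0,0,0],[0.1,0,0],94],[[0,0,0],[0.1,0,0],94],[[0,0,0],[0.1,0,0],94],[[0,0,0],[0.12,0,0],94],[[0,0,0],[0.12,0,0],94],[[0,0,0],[0.12,0,0],94],[[0,0,0],[0.12,0,0],94]]'

```text
time_s: 3.85
eef_pos: [0.4821, -0.1023, 0.0362]
tcp_rot: [0.999, 0.051, -0.002, -0.0]
ft_force: [-4.2, 0.5, 6.6]
opening: 0.0939
gripper_force: 3.6
```

jog_arm --commands '[[[0,0,0],[0,0,0],94],[[0,0,0],[0,0,0],94]]'

```text
time_s: 4.05
eef_pos: [0.4838, -0.1022, 0.0363]
tcp_rot: [0.999, 0.051, -0.0, -0.0]
ft_force: [-1.2, 0.2, 4.5]
opening: 0.0939
gripper_force: 2.2
```

```bash
python3 - <<'E'
from h import *
st(); print(r.get_obs()["torque"])
d=r.get_image("wrist"); cv2.imwrite("pics/w1.png",d["image"][:,:,::-1])
E
```

```text
t 4.05 x' 0.4708 y' -0.1512 z 0.0363 yaw 5.83 tz [-0.  0. -1.] F [-1.2  0.2  4.5] depth 0.0188
[0.09094128 0.44069132 0.0076984 ]
```

View pics/w1.png

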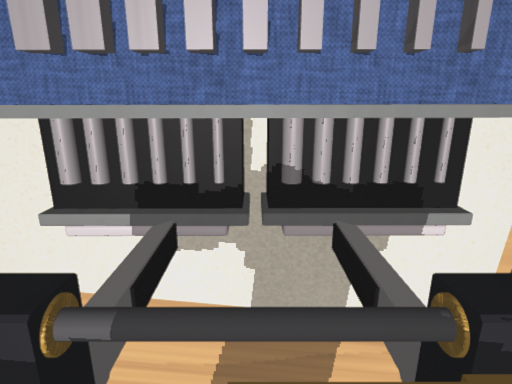

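The wrist view shows both drawer fronts level at row 215, with one finger tip on each pull (about (170,228) and (345,228)) and the can and ring out of reach. I'll keep pushing.

jog_arm --commands '[[[0,0,0],[0.12,0,0],94],[[0,0,0],[0.12,0,0],94],[[0,0,0],[0.12,0,0],94],[[0,0,0],[0.12,0,0],94],[[0,0,0],[0.12,0,0],94],[[0,0,0],[0.12,0,0],94],[[0,0,0],[0.12,0,0],94],[[0,0,0],[0.06,0,0],94],[[0,0,0],[0.04,0,0],94],[[0,0,0],[0,0,0],94]]'

```text
time_s: 5.1
eef_pos: [0.5298, -0.0974, 0.0363]
tcp_rot: [0.999, 0.051, -0.001, -0.0]
ft_force: [-3.3, 0.7, 6.4]
opening: 0.0941
gripper_force: 3.1
```

```bash
python3 -c "
from h import *
st()"
```

```text
t 5.1 x' 0.5171 y' -0.1512 z 0.0363 yaw 5.82 tz [-0.002  0.    -1.   ] F [-3.3  0.7  6.4] depth 0.0188
```

jog_arm --commands '[[[0,0,0],[0.04,0,0],94],[[0,0,0],[0.04,0,0],94],[[0,0,0],[0.04,0,0],94],[[0,0,0],[0.02,0,0],94],[[0,0,0],[0,0,0],94]]'

```text
time_s: 5.6
eef_pos: [0.5365, -0.0967, 0.0363]
tcp_rot: [0.999, 0.051, -0.001, -0.0]
ft_force: [-4.0, 0.5, 7.1]
opening: 0.0939
gripper_force: 3.2
```

jog_arm --commands '[[[0,0,0],[0.02,0,0],94],[[0,0,0],[0.02,0,0],94],[[0,0,0],[0,0,0],94]]'

```text
time_s: 5.9
eef_pos: [0.5384, -0.0965, 0.0363]
tcp_rot: [0.999, 0.051, -0.001, -0.0]
ft_force: [-3.1, -0.1, 7.1]
opening: 0.0941
gripper_force: 3.3
```

jog_arm --commands '[[[0,0,0],[0.02,0,0],94],[[0,0,0],[0.02,0,0],94],[[0,0,0],[0,0,0],94]]'

```text
time_s: 6.2
eef_pos: [0.5404, -0.0963, 0.0363]
tcp_rot: [0.999, 0.051, -0.001, -0.0]
ft_force: [-3.9, 0.4, 6.2]
opening: 0.0942
gripper_force: 3.3
```

jog_arm --commands '[[[0,0,0],[0.02,0,0],94],[[0,0,0],[0.02,0,0],94],[[0,0,0],[0,0,0],94]]'

```text
time_s: 6.5
eef_pos: [0.5424, -0.0961, 0.0363]
tcp_rot: [0.999, 0.051, -0.001, -0.0]
ft_force: [-3.9, 0.5, 6.2]
opening: 0.0939
gripper_force: 3.3
```

jog_arm --commands '[[[0,0,0],[0.02,0,0],94],[[0,0,0],[0.02,0,0],94],[[0,0,0],[0,0,0],94]]'

```text
time_s: 6.8
eef_pos: [0.5444, -0.0959, 0.0363]
tcp_rot: [0.999, 0.051, -0.001, -0.0]
ft_force: [-4.1, -0.7, 6.9]
opening: 0.0939
gripper_force: 3.2
```

```bash
python3 - <<'E'
from h import *
st()
d=r.get_image("wrist"); cv2.imwrite("pics/w2.png",d["image"][:,:,::-1])
E
```

```text
t 6.8 x' 0.5317 y' -0.1511 z 0.0363 yaw 5.82 tz [-0.002  0.    -1.   ] F [-4.1 -0.7  6.9] depth 0.0188
```

View pics/w2.png

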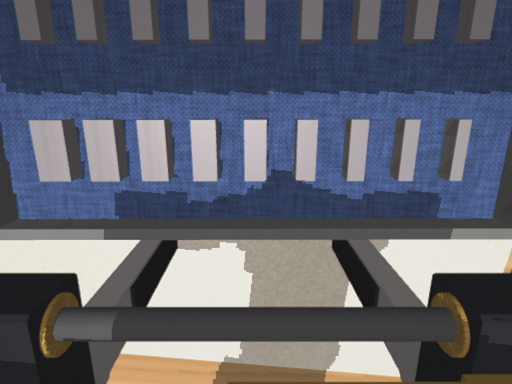

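The front rim is at row 230 and the drawer tops are now hidden under it, so they are nearly home. The force is still only sliding friction, so I'll creep on to the stop.

jog_arm --commands '[[[0,0,0],[0.02,0,0],94],[[0,0,0],[0.02,0,0],94],[[0,0,0],[0,0,0],94]]'

```text
time_s: 7.15
eef_pos: [0.5444, -0.0959, 0.0363]
tcp_rot: [0.999, 0.051, -0.003, -0.0]
ft_force: [-7.4, -1.1, 9.9]
opening: 0.0941
gripper_force: 5.7
```

jog_arm --commands '[[[0,0,0],[0.02,0,0],94],[[0,0,0],[0.02,0,0],94],[[0,0,0],[0,0,0],94]]'

```text
time_s: 7.45
eef_pos: [0.5443, -0.0959, 0.0363]
tcp_rot: [0.999, 0.051, -0.005, -0.0]
ft_force: [-11.0, -0.6, 14.2]
opening: 0.0934
gripper_force: 8.2
```

jog_arm --commands '[[[0,0,0],[-0.3,0,0],94],[[0,0,0],[-0.5,0,0],94],[[0,0,0],[0,0,-0.6],94],[[0,0,0],[0,0,-0.7],94],[[0,0,0],[0,0,-0.7],94],[[0,0,0],[0,0,-0.7],94],[[0,0,0],[0,0,-0.7],94],[[0,0,0],[0,0,-0.7],94],[[0,0,0],[0,0,-0.7],94],[[0,0,0],[0,0,0],94]]'

```text
time_s: 8.45
eef_pos: [0.5134, -0.1002, 0.2808]
tcp_rot: [0.999, 0.051, 0.005, 0.001]
ft_force: [1.1, 0.2, -0.3]
opening: 0.0938
gripper_force: 0.0
```

```bash
python3 - <<'E'
from h import *
st()
for nm in("scene","side"):
    d=r.get_image(nm); P,m=cloud(d); Q=P[m]; xs,ys=Q@EX,Q@EY
    for a,b in((-.265,-.17),(-.13,-.04)):
        k=(ys>a)&(ys<b)&(xs>.44)&(xs<.56)&(Q[:,2]>.045)&(Q[:,2]<.066)
        print(nm,k.sum(),np.percentile(xs[k],[1,5,20]).round(4) if k.sum()>5 else "")
E
```

```text
t 8.45 x' 0.5004 y' -0.1522 z 0.2808 yaw 5.83 tz [ 0.01  -0.001 -1.   ] F [ 1.1  0.2 -0.3] depth 0.0188
scene 13 [0.5297 0.5297 0.5301]
scene 9 [0.5292 0.5295 0.53  ]
side 306 [0.5273 0.5274 0.5286]
side 197 [0.5268 0.527  0.5281]
```

```bash
python3 - <<'E'
from h import *
o=r.get_obs(); d=r.get_image("wrist"); z=d["z_map"]; h,w=z.shape; f=h/2/np.tan(np.radians(d["fov_y"])/2)
H=np.array(d["hand_eye"]); print(H.round(3),f)
u,v=np.meshgrid(np.arange(w),np.arange(h)); P=np.stack([(u-d["cx"])/f*z,(v-d["cy"])/f*z,z,np.ones_like(z)],-1)@H.T
Q=P[...,:3]@R.from_quat(o["tcp_rot"]).as_matrix().T+np.array(o["eef_pos"])
xs,ys=Q@EX,Q@EY
for y in (-.218,-.151,-.084):
    k=(z>0)&(abs(ys-y)<.0015)&(xs>.505)&(xs<.56)
    s=np.argsort(xs[k]); A=np.c_[xs[k][s],Q[k][s][:,2]]*1000
    prev=None;out=[]
    for a in A[::max(1,len(A)//45)]: out.append("%d:%d"%tuple(a.round()))
    print(y,len(A),*out)
cv2.imwrite("pics/w3.png",d["image"][:,:,::-1])
E
```

```text
[[ 0.    -0.964 -0.266  0.078]
 [ 1.    -0.     0.     0.001]
 [-0.    -0.266  0.964 -0.205]
 [ 0.     0.     0.     1.   ]] 319.20761284203314
-0.218 173 505:0 507:1 510:0 511:1 514:-1 517:-1 519:1 520:0 522:1 530:407 531:406 531:405 531:407 531:58 531:58 531:407 531:407 531:408 531:406 531:408 531:407 531:410 531:405 531:405 531:409 531:407 531:409 531:407 531:407 531:406 531:406 531:405 531:407 531:407 531:408 531:408 531:406 531:406 532:408 532:409 532:60 535:59 536:60 539:62 543:91 545:90 546:90 547:90 549:74 550:75 551:75 552:76 554:74 555:74 556:75 557:75 558:75 560:76
-0.151 522 505:0 513:1 516:426 517:426 517:1 520:416 520:417 521:417 521:416 521:417 522:417 522:418 522:417 522:418 523:417 523:417 523:417 523:418 523:416 524:418 524:418 524:416 524:417 524:417 524:417 525:416 525:416 525:416 525:415 525:416 525:416 525:418 525:413 526:416 526:415 526:416 526:413 526:415 526:413 526:415 526:413 526:414 527:415 534:1 546:89 550:73 554:74 558:75
-0.084 99 505:0 505:1 507:0 508:0 510:1 511:1 513:-1 515:2 516:2 517:0 519:1 520:0 522:1 523:1 531:406 531:405 531:58 531:59 531:405 531:405 531:405 531:61 531:406 532:406 532:60 532:61 534:61 535:59 535:60 536:60 537:59 539:61 542:88 544:89 544:90 545:91 546:90 547:91 548:85 549:75 550:74 551:74 552:74 554:74 555:75 556:75 557:75 559:76 560:76 560:76
```

View pics/w3.png

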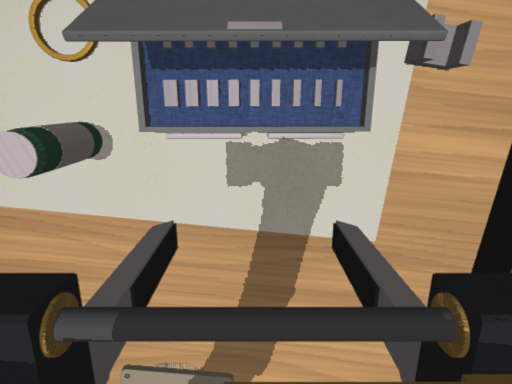

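The wrist view shows the pulls at row 135, each still standing 10–12 mm proud of the front rim at row 130 (8 mm expected). The fingers taper towards the tip, so their wider upper part probably met the chest rim before the drawers reached their stops. I'll press them again with the tool tilted and the tips leading.

jog_arm --commands '[[[0,1,0],[0,0,0],94],[[0,1,0],[0,0,0],94],[[0,1,0],[0,0,0],94],[[0,1,0],[-0.2,0,0],94],[[0,0,0],[-0.3,0,0.6],94],[[0,0,0],[-0.3,0,0.6],94],[[0,0,0],[-0.3,0,0.6],94],[[0,0,0],[-0.3,0,0.6],94],[[0,0,0],[-0.3,0,0.6],94],[[0,0,0],[0,0,0],94]]'

```text
time_s: 9.6
eef_pos: [0.4941, -0.0963, 0.1493]
tcp_rot: [0.979, 0.053, 0.194, -0.024]
ft_force: [-0.5, 0.1, 0.3]
opening: 0.0936
gripper_force: 0.0
```

```bash
python3 -c "
from h import *
st()"
```

```text
t 9.6 x' 0.4816 y' -0.1464 z 0.1493 yaw 5.87 tz [ 0.377  0.068 -0.924] F [-0.5  0.1  0.3] depth 0.0188
```

jog_arm --commands '[[[0,0,0],[-0.2,0,0.48],94],[[0,0,0],[-0.2,0,0.48],94],[[0,0,0],[-0.2,0,0.48],94],[[0,0,0],[-0.2,0,0.48],94],[[0,0,0],[0,0,0],94],[[0,0,0],[0.18,0,0.08],94],[[0,0,0],[0.18,0,0.08],94],[[0,0,0],[0.18,0,0.08],94],[[0,0,0],[0.0,0,0],94]]'

```text
time_s: 10.5
eef_pos: [0.5415, -0.1022, 0.0946]
tcp_rot: [0.984, 0.057, 0.163, -0.037]
ft_force: [0.3, -0.1, 0.0]
opening: 0.0943
gripper_force: 0.0
```

```bash
python3 -c "
from h import *
st()"
```

```text
t 10.5 x' 0.5282 y' -0.1571 z 0.0946 yaw 6.06 tz [ 0.316  0.092 -0.944] F [ 0.3 -0.1  0. ] depth 0.0188
```

```bash
python3 -c "
from h import *
o=r.get_obs(); print(np.round(o['q'],3)); M=R.from_quat(o['tcp_rot']).as_matrix(); C=np.c_[EX,EY,[0,0,1]].T@M; print(C.round(3))"
```

```text
[ 0.175  0.524  0.12   2.195 -1.055  0.27  -0.18 ]
[[ 0.946  0.022  0.324]
 [ 0.003 -0.998  0.059]
 [ 0.324 -0.055 -0.944]]
```

jog_arm --commands '[[[0,0,0],[-0.5,0,-0.2],94],[[0,0,0],[-0.3,0,-0.5],94],[[0,0,0],[0,0,-0.5],94],[[0,0,0],[0,0,0],94]]'

```text
time_s: 10.9
eef_pos: [0.4831, -0.1136, 0.1402]
tcp_rot: [0.984, 0.055, 0.163, -0.036]
ft_force: [0.2, -0.6, -1.0]
opening: 0.094
gripper_force: 0.0
```

```bash
cat >> h.py <<'E'
NOM=np.c_[EX,-EY,[0,0,-1]]
def go(xp,yp,z,tilt):
    """turn (units of 6 deg) to tilt about nominal y, and shift (50 mm units) in the target tool axes"""
    o=r.get_obs(); M=R.from_quat(o["tcp_rot"]).as_matrix(); T=NOM@R.from_euler("y",tilt,degrees=True).as_matrix()
    rv=R.from_matrix(M.T@T).as_rotvec(degrees=True)/6
    D=EX*xp+EY*yp+np.array([0,0,z])-np.array(o["eef_pos"])
    print("turn",rv.round(2),"shift after turn",(T.T@D/.05).round(2),"x' dir",(T.T@EX).round(3),"q",np.round(o["q"],2))
E
python3 -c "
from h import *
st(); go(.49,-.151,.05,10); go(.49,-.151,.05,0)"
```

```text
t 10.9 x' 0.4689 y' -0.1625 z 0.1402 yaw 5.9 tz [ 0.317  0.09  -0.944] F [ 0.2 -0.6 -1. ] depth 0.0188
turn [-0.54 -1.5   0.05] shift after turn [ 0.1  -0.23  1.85] x' dir [0.985 0.    0.174] q [ 0.16  0.38  0.23  2.28 -0.95  0.35 -0.23]
turn [-0.54 -3.16  0.09] shift after turn [ 0.42 -0.23  1.8 ] x' dir [1. 0. 0.] q [ 0.16  0.38  0.23  2.28 -0.95  0.35 -0.23]
```

jog_arm --commands '[[[-0.27,-0.75,0.03],[0,0,0],94],[[-0.27,-0.75,0.02],[0,0,0],94],[[0,0,0],[0.02,-0.06,0.4],94],[[0,0,0],[0.02,-0.06,0.4],94],[[0,0,0],[0.02,-0.06,0.4],94],[[0,0,0],[0,0,0],94],[[0,0,0],[0,0,0],94]]'

```text
time_s: 11.6
eef_pos: [0.4954, -0.1012, 0.0788]
tcp_rot: [0.995, 0.052, 0.088, -0.008]
ft_force: [0.1, 0.3, 1.2]
opening: 0.0939
gripper_force: 0.0
```

```bash
python3 -c "
from h import *
st(); go(.49,-.151,.05,10);go(.525,-.151,.05,10)"
```

```text
t 11.6 x' 0.4824 y' -0.1514 z 0.0788 yaw 5.97 tz [ 0.174  0.024 -0.985] F [0.1 0.3 1.2] depth 0.0188
turn [-0.06 -0.02  0.01] shift after turn [ 0.05 -0.01  0.59] x' dir [0.985 0.    0.174] q [-0.06  0.55  0.36  2.19 -0.78  0.36 -0.51]
turn [-0.06 -0.02  0.01] shift after turn [ 0.74 -0.01  0.71] x' dir [0.985 0.    0.174] q [-0.06  0.55  0.36  2.19 -0.78  0.36 -0.51]
```

jog_arm --commands '[[[0,0,0],[0.02,0,0.3],94],[[0,0,0],[0.02,0,0.3],94],[[0,0,0],[0.1,0,0.02],94],[[0,0,0],[0.14,0,0.02],94],[[0,0,0],[0.14,0,0.02],94],[[0,0,0],[0.14,0,0.02],94],[[0,0,0],[0.1,0,0.02],94],[[0,0,0],[0,0,0],94],[[0,0,0],[0,0,0],94]]'

```text
time_s: 12.5
eef_pos: [0.5339, -0.0969, 0.0505]
tcp_rot: [0.995, 0.052, 0.088, -0.008]
ft_force: [-0.1, 0.4, -0.4]
opening: 0.094
gripper_force: 0.0
```

```bash
python3 -c "
from h import *
st(); go(.535,-.151,.05,10)"
```

```text
t 12.5 x' 0.5211 y' -0.1511 z 0.0505 yaw 5.99 tz [ 0.174  0.024 -0.984] F [-0.1  0.4 -0.4] depth 0.0188
turn [-0.06 -0.02  0.02] shift after turn [ 0.27 -0.    0.06] x' dir [0.985 0.    0.174] q [-0.06  0.64  0.33  2.12 -0.82  0.35 -0.5 ]
```

Tilt and height are good, so I'll creep forward in 2 mm steps and watch the force.

jog_arm --commands '[[[0,0,0],[0.04,0,0.007],94],[[0,0,0],[0.04,0,0.007],94],[[0,0,0],[0.04,0,0.007],94],[[0,0,0],[0.04,0,0.007],94],[[0,0,0],[0,0,0],94]]'

```text
time_s: 13.0
eef_pos: [0.5424, -0.0962, 0.0505]
tcp_rot: [0.995, 0.052, 0.088, -0.007]
ft_force: [0.2, -0.6, 0.4]
opening: 0.0941
gripper_force: 0.0
```

jog_arm --commands '[[[0,0,0],[0.03,0,0.005],94],[[0,0,0],[0.03,0,0.005],94],[[0,0,0],[0,0,0],94]]'

```text
time_s: 13.3
eef_pos: [0.5454, -0.0959, 0.0506]
tcp_rot: [0.995, 0.052, 0.088, -0.007]
ft_force: [-0.5, -0.6, -0.5]
opening: 0.0938
gripper_force: 0.0
```

jog_arm --commands '[[[0,0,0],[0.03,0,0.005],94],[[0,0,0],[0.03,0,0.005],94],[[0,0,0],[0,0,0],94]]'

```text
time_s: 13.6
eef_pos: [0.5484, -0.0956, 0.0506]
tcp_rot: [0.995, 0.052, 0.088, -0.007]
ft_force: [-0.4, 0.2, 0.0]
opening: 0.0938
gripper_force: 0.0
```

jog_arm --commands '[[[0,0,0],[0.03,0,0.005],94],[[0,0,0],[0.03,0,0.005],94],[[0,0,0],[0,0,0],94]]'

```text
time_s: 13.9
eef_pos: [0.5498, -0.0954, 0.0503]
tcp_rot: [0.995, 0.052, 0.087, -0.008]
ft_force: [-4.9, 0.9, 2.9]
opening: 0.0938
gripper_force: 2.2
```

```bash
python3 - <<'E'
from h import *
st()
for nm in("side",):
    d=r.get_image(nm); P,m=cloud(d)
    cv2.imwrite("pics/side2.png",cv2.resize(d["image"][190:330,110:300,::-1],None,fx=4,fy=4,interpolation=cv2.INTER_CUBIC))
    f=192/np.tan(np.radians(d["fov_y"])/2); K=np.array([[f,0,d["cx"]],[0,f,d["cy"]],[0,0,1]])
    p=np.array(r.get_obs()["eef_pos"]); M=R.from_quat(r.get_obs()["tcp_rot"]).as_matrix()
    pts=np.array([p,p+M@[0,.053,0],p-M@[0,.053,0]])
    print(((cv2.projectPoints(pts,np.array(d["rvec"],float),np.array(d["tvec"],float),K,None)[0][:,0]-[110,190])*4).round())
E
```

```text
t 13.9 x' 0.5371 y' -0.1512 z 0.0503 yaw 5.94 tz [ 0.172  0.024 -0.985] F [-4.9  0.9  2.9] depth 0.0188
[[493. 230.]
 [512. 306.]
 [476. 161.]]
```

View pics/side2.png

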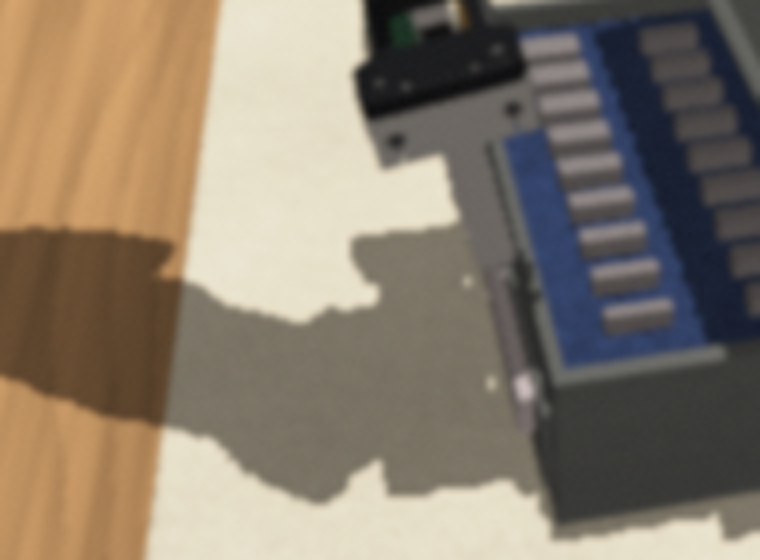

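The side crop shows the near finger ending at about (490,268), but the TCP calibration predicts (512,306), so the real finger end appears higher than the stated TCP. I'll measure it from depth.

```bash
python3 - <<'E'
from h import *
o=r.get_obs(); d=r.get_image("wrist"); z=d["z_map"]; h,w=z.shape; f=h/2/np.tan(np.radians(d["fov_y"])/2)
H=np.array(d["hand_eye"]); u,v=np.meshgrid(np.arange(w),np.arange(h)); P=(np.stack([(u-d["cx"])/f*z,(v-d["cy"])/f*z,z,np.ones_like(z)],-1)@H.T)[...,:3]
k=(z>.05)&(abs(abs(P[...,1])-.053)<.012)&(abs(P[...,0])<.03)
zz=P[k][:,2]*1000; xx=P[k][:,0]*1000
for a in range(-70,14,6):
    q=(zz>=a)&(zz<a+6)
    if q.sum()>3: print("tool z",a,q.sum(),"x",xx[q].min().round(1),xx[q].max().round(1), "y",np.abs(P[k][q][:,1]).min().round(4),np.abs(P[k][q][:,1]).max().round(4))
d=r.get_image("side"); P,m=cloud(d); M=R.from_quat(o["tcp_rot"]).as_matrix(); Q=(P[m]-o["eef_pos"])@M*1000
k=(abs(Q[:,0])<14)&(abs(abs(Q[:,1])-53)<9)&(Q[:,2]<15)&(Q[:,2]>-90)
for a in range(-90,14,8):
    q=k&(Q[:,2]>=a)&(Q[:,2]<a+8)
    if q.sum()>3: print("side z",a,q.sum(),Q[q].min(0).round(0),Q[q].max(0).round(0))
E
```

```text
tool z -70 571 x -7.7 11.0 y 0.0455 0.0599
tool z -64 504 x -7.6 10.9 y 0.0457 0.0601
tool z -58 461 x -7.5 10.8 y 0.0456 0.06
tool z -52 404 x -7.5 10.9 y 0.0456 0.0595
tool z -46 362 x -7.6 10.8 y 0.0457 0.0596
tool z -40 1330 x -7.5 18.1 y 0.0411 0.0649
tool z -34 276 x -7.5 17.4 y 0.041 0.0645
tool z -28 513 x -7.0 29.7 y 0.041 0.065
tool z -22 1658 x 14.9 30.0 y 0.041 0.065
tool z -16 107 x -4.7 0.6 y 0.041 0.0517
tool z -10 138 x -5.5 0.2 y 0.0412 0.0521
side z -90 43 [-11. -51. -90.] [  7.  60. -82.]
side z -82 36 [-11.  49. -82.] [  7.  59. -75.]
side z -74 40 [-11.  56. -74.] [  7.  60. -66.]
side z -66 34 [-11.  56. -66.] [  7.  60. -58.]
side z -58 36 [-12.  55. -58.] [  7.  60. -50.]
side z -50 35 [-11.  56. -50.] [  7.  60. -42.]
side z -42 54 [-11.  44. -42.] [ 14.  61. -34.]
side z -34 4 [  7.  46. -31.] [  8.  57. -26.]
side z -18 35 [ -8.  44. -17.] [  5.  61. -10.]
side z -10 19 [-10.  45. -10.] [ 1. 62. -3.]
```

The fingers actually end about 24 mm short of the stated TCP. That means the first push dragged the pulls by friction from on top, and this second one touched the chest face. I'll back off, straighten up, and go 20 mm lower.

jog_arm --commands '[[[0,0,0],[-0.4,0,-0.07],94],[[0,0,0],[-0.5,0,-0.09],94],[[0,-0.83,0],[-0.2,0,0],94],[[0,-0.83,0],[0,0,0],94],[[0,0,0],[0,0,0],94],[[0,0,0],[0,0,0],94]]'

```text
time_s: 14.65
eef_pos: [0.4968, -0.1006, 0.0485]
tcp_rot: [0.999, 0.054, 0.003, -0.003]
ft_force: [-1.5, -0.2, -0.2]
opening: 0.0943
gripper_force: 0.0
```

```bash
python3 -c "
from h import *
st(); go(.48,-.151,.018,0)"
```

```text
t 14.65 x' 0.4839 y' -0.1509 z 0.0485 yaw 6.16 tz [ 0.005  0.006 -1.   ] F [-1.5 -0.2 -0.2] depth 0.0188
turn [-0.05 -0.05  0.05] shift after turn [-0.08  0.    0.61] x' dir [1. 0. 0.] q [-0.21  0.7   0.55  2.04 -0.67  0.58 -0.65]
```

Now down, then forward to just short of the pulls.

jog_arm --commands '[[[-0.05,-0.05,0.05],[0,0,0.3],94],[[0,0,0],[0,0,0.31],94],[[0,0,0],[0,0,0],94],[[0,0,0],[0.12,0,0],94],[[0,0,0],[0.12,0,0],94],[[0,0,0],[0.12,0,0],94],[[0,0,0],[0.12,0,0],94],[[0,0,0],[0.1,0,0],94],[[0,0,0],[0,0,0],94]]'

```text
time_s: 15.55
eef_pos: [0.5259, -0.098, 0.0183]
tcp_rot: [0.999, 0.05, -0.001, 0.0]
ft_force: [0.4, 0.4, 0.0]
opening: 0.0943
gripper_force: 0.0
```

```bash
python3 -c "
from h import *
st()"
```

```text
t 15.55 x' 0.5131 y' -0.1513 z 0.0183 yaw 5.79 tz [-0.001 -0.    -1.   ] F [0.4 0.4 0. ] depth 0.0188
```

jog_arm --commands '[[[0,0,0],[0.03,0,0],94],[[0,0,0],[0.03,0,0],94],[[0,0,0],[0.03,0,0],94],[[0,0,0],[0,0,0],94]]'

```text
time_s: 15.95
eef_pos: [0.5294, -0.0977, 0.0183]
tcp_rot: [0.999, 0.05, -0.001, -0.0]
ft_force: [0.2, 0.9, -0.3]
opening: 0.0938
gripper_force: 0.0
```

jog_arm --commands '[[[0,0,0],[0.03,0,0],94],[[0,0,0],[0.03,0,0],94],[[0,0,0],[0,0,0],94]]'

```text
time_s: 16.25
eef_pos: [0.5324, -0.0974, 0.0182]
tcp_rot: [0.999, 0.05, -0.001, -0.0]
ft_force: [1.4, 0.2, -0.0]
opening: 0.0938
gripper_force: 0.0
```

jog_arm --commands '[[[0,0,0],[0.03,0,0],94],[[0,0,0],[0.03,0,0],94],[[0,0,0],[0.03,0,0],94],[[0,0,0],[0,0,0],94]]'

```text
time_s: 16.65
eef_pos: [0.536, -0.097, 0.0181]
tcp_rot: [0.999, 0.05, -0.002, -0.0]
ft_force: [-5.4, -1.2, 2.9]
opening: 0.094
gripper_force: 2.0
```

jog_arm --commands '[[[0,0,0],[0.03,0,0],94],[[0,0,0],[0.03,0,0],94],[[0,0,0],[0,0,0],94]]'

```text
time_s: 16.95
eef_pos: [0.5365, -0.0968, 0.018]
tcp_rot: [0.999, 0.05, -0.004, -0.001]
ft_force: [-8.9, -1.7, 6.8]
opening: 0.0941
gripper_force: 4.5
```

jog_arm --commands '[[[0,0,0],[0.03,0,0],94],[[0,0,0],[0.03,0,0],94],[[0,0,0],[0,0,0],94]]'

```text
time_s: 17.25
eef_pos: [0.5364, -0.0968, 0.0179]
tcp_rot: [0.999, 0.051, -0.006, -0.001]
ft_force: [-14.1, -2.9, 11.5]
opening: 0.0941
gripper_force: 7.3
```

Both drawers are firmly at their stops: 14 N with no further motion, and the pull face at 0.531 agrees with the cameras. Now retract and go over behind the lid.

jog_arm --commands '[[[0,0,0],[-0.3,0,0],94],[[0,0,0],[-0.5,0,0],94],[[0,0,0],[0,0,-0.6],94],[[0,0,0],[0,0,-0.7],94],[[0,0,0],[0,0,-0.7],94],[[0,0,0],[0,0,-0.7],94],[[0,0,0],[0,0,-0.7],94],[[0,0,0],[0,0,-0.7],94],[[0,0,0],[0,0,-0.7],94],[[0,0,0],[0,0,0],94]]'

```text
time_s: 18.25
eef_pos: [0.5079, -0.1015, 0.2629]
tcp_rot: [0.999, 0.05, 0.005, 0.001]
ft_force: [-0.6, 0.0, -0.2]
opening: 0.0942
gripper_force: 0.0
```

```bash
python3 -c "
from h import *
st(); go(.695,-.151,.265,0)"
```

```text
t 18.25 x' 0.4948 y' -0.153 z 0.2629 yaw 5.77 tz [ 0.009 -0.001 -1.   ] F [-0.6  0.  -0.2] depth 0.0188
turn [ 0.02 -0.09 -0.02] shift after turn [ 4.   -0.04 -0.04] x' dir [1. 0. 0.] q [-0.42  0.44  0.83  1.79 -0.37  1.06 -0.92]
```

jog_arm --commands '[[[0,-0.08,0],[0.4,0,-0.05],94],[[0,0,0],[0.6,0,0],94],[[0,0,0],[0.6,0,0],94],[[0,0,0],[0.6,0,0],94],[[0,0,0],[0.6,0,0],94],[[0,0,0],[0.6,0,0],94],[[0,0,0],[0.6,0,0],94],[[0,0,0],[0,0,0],94],[[0,0,0],[0,0,0],94]]'

```text
time_s: 19.15
eef_pos: [0.7025, -0.0803, 0.2574]
tcp_rot: [0.999, 0.05, -0.006, 0.0]
ft_force: [0.5, -0.4, 0.1]
opening: 0.0939
gripper_force: 0.0
```

```bash
python3 -c "
from h import *
st(); go(.695,-.151,.185,0)"
```

```text
t 19.15 x' 0.6906 y' -0.1518 z 0.2574 yaw 5.76 tz [-0.012 -0.001 -1.   ] F [ 0.5 -0.4  0.1] depth 0.0188
turn [-0.01  0.11 -0.02] shift after turn [ 0.09 -0.02  1.45] x' dir [1. 0. 0.] q [-0.27  0.76  0.74  1.22 -0.5   1.35 -1.03]
```

jog_arm --commands '[[[0,0.1,0],[0,0,0.4],94],[[0,0,0],[0,0,0.5],94],[[0,0,0],[0,0,0.5],94],[[0,0,0],[0,0,0],94],[[0,0,0],[-0.2,0,0],94],[[0,0,0],[-0.2,0,0],94],[[0,0,0],[-0.2,0,0],94],[[0,0,0],[0,0,0],94]]'

```text
time_s: 19.95
eef_pos: [0.6716, -0.0841, 0.1908]
tcp_rot: [0.999, 0.049, 0.001, -0.0]
ft_force: [-0.5, -0.6, 0.3]
opening: 0.094
gripper_force: 0.0
```

```bash
python3 - <<'E'
from h import *
st()
E
```

```text
t 19.95 x' 0.6595 y' -0.1525 z 0.1908 yaw 5.64 tz [ 0.001  0.001 -1.   ] F [-0.5 -0.6  0.3] depth 0.0188
```

jog_arm --commands '[[[0,0,0],[-0.16,0,0.02],94],[[0,0,0],[-0.16,0,0.02],94],[[0,0,0],[-0.133,0,0.087],94],[[0,0,0],[-0.133,0,0.087],94],[[0,0,0],[-0.133,0,0.087],94],[[0,0,0],[0,0,0],94]]'

```text
time_s: 20.55
eef_pos: [0.6353, -0.0871, 0.1731]
tcp_rot: [0.999, 0.05, -0.001, -0.0]
ft_force: [0.4, -0.5, 1.2]
opening: 0.0939
gripper_force: 0.4
```

```bash
cat >> h.py <<'E'
def lid():
    d=r.get_image("scene"); P,m=cloud(d); Q=P[m]; xs,ys=Q@EX,Q@EY
    k=(ys>-.27)&(ys<-.03)&(xs>.55)&(xs<.71)&(Q[:,2]>.1)&(Q[:,2]<.235)&(abs(ys+.151)>.08)
    A=np.c_[xs[k],Q[k][:,2]]
    if len(A)<50: print("few",len(A)); return
    # angle of points about hinge underside, corrected for 8 mm thickness
    v=A-[.701,.09]; rr=np.hypot(*v.T); s=rr>.06; th=np.arctan2(v[s,1],-v[s,0])-np.arcsin(.008/rr[s]); print("lid angle",np.median(th).round(3),th.std().round(3),s.sum())
E
python3 - <<'E'
from h import *
st(); lid()
E
```

```text
t 20.55 x' 0.623 y' -0.1518 z 0.1731 yaw 5.69 tz [-0.002  0.001 -1.   ] F [ 0.4 -0.5  1.2] depth 0.0188
lid angle 0.833 0.01 882
```

The lid is following, at 0.83 rad. I'll continue along the arc.

jog_arm --commands '[[[0,0,0],[-0.135,0,0.13],94],[[0,0,0],[-0.135,0,0.13],94],[[0,0,0],[-0.135,0,0.13],94],[[0,0,0],[-0.106,0,0.153],94],[[0,0,0],[-0.106,0,0.153],94],[[0,0,0],[-0.106,0,0.153],94],[[0,0,0],[0,0,0],94]]'

```text
time_s: 21.3
eef_pos: [0.5986, -0.0904, 0.13]
tcp_rot: [0.999, 0.05, -0.002, -0.001]
ft_force: [0.6, -0.0, 0.3]
opening: 0.094
gripper_force: 0.1
```

```bash
python3 - <<'E'
from h import *
st(); lid()
E
```

```text
t 21.3 x' 0.5862 y' -0.1512 z 0.13 yaw 5.7 tz [-0.003  0.001 -1.   ] F [ 0.6 -0.   0.3] depth 0.0188
lid angle 0.421 0.012 994
```

jog_arm --commands '[[[0,0,0],[-0.073,0,0.171],94],[[0,0,0],[-0.073,0,0.171],94],[[0,0,0],[-0.073,0,0.171],94],[[0,0,0],[-0.033,0,0.136],94],[[0,0,0],[-0.033,0,0.136],94],[[0,0,0],[0,0,0.07],94],[[0,0,0],[0,0,0],94]]'

```text
time_s: 22.05
eef_pos: [0.5855, -0.092, 0.0878]
tcp_rot: [0.999, 0.05, -0.001, -0.0]
ft_force: [-0.0, -0.8, -0.2]
opening: 0.0944
gripper_force: 0.0
```

```bash
python3 - <<'E'
from h import *
st(); lid()
E
```

```text
t 22.05 x' 0.573 y' -0.1515 z 0.0878 yaw 5.71 tz [-0.002  0.001 -1.   ] F [-0.  -0.8 -0.2] depth 0.0188
lid angle 0.101 0.153 949
```

jog_arm --commands '[[[0,0,0],[0,0,0.05],94],[[0,0,0],[0,0,0.05],94],[[0,0,0],[0,0,0.05],94],[[0,0,0],[0,0,0.04],94],[[0,0,0],[0,0,0],94]]'

```text
time_s: 22.6
eef_pos: [0.5863, -0.092, 0.0788]
tcp_rot: [0.999, 0.05, -0.0, -0.0]
ft_force: [-0.2, -0.2, 0.6]
opening: 0.0939
gripper_force: 0.0
```

jog_arm --commands '[[[0,0,0],[0,0,0.04],94],[[0,0,0],[0,0,0.04],94],[[0,0,0],[0,0,0],94]]'

```text
time_s: 22.9
eef_pos: [0.5865, -0.092, 0.0749]
tcp_rot: [0.999, 0.05, 0.0, -0.0]
ft_force: [-0.6, -0.3, 0.5]
opening: 0.0942
gripper_force: 0.1
```

jog_arm --commands '[[[0,0,0],[0,0,0.03],94],[[0,0,0],[0,0,0.03],94],[[0,0,0],[0,0,0],94]]'

```text
time_s: 23.2
eef_pos: [0.5865, -0.0919, 0.0725]
tcp_rot: [0.999, 0.05, 0.0, -0.0]
ft_force: [-1.5, 0.9, 5.7]
opening: 0.0938
gripper_force: 2.8
```

Contact on the shut lid; press slightly more, then lift and check.

jog_arm --commands '[[[0,0,0],[0,0,0.03],94],[[0,0,0],[0,0,0.03],94],[[0,0,0],[0,0,0],94]]'

```text
time_s: 23.5
eef_pos: [0.5866, -0.092, 0.0722]
tcp_rot: [0.999, 0.05, 0.001, -0.001]
ft_force: [-7.9, 4.1, 26.1]
opening: 0.0944
gripper_force: 12.9
```

jog_arm --commands '[[[0,0,0],[0,0,-0.2],94],[[0,0,0],[0,0,-0.6],94],[[0,0,0],[0,0,-0.7],94],[[0,0,0],[0,0,-0.7],94],[[0,0,0],[-0.5,0,-0.5],94],[[0,0,0],[-0.5,0,0],94],[[0,0,0],[-0.5,0,0],94],[[0,0,0],[-0.5,0,0],94],[[0,0,0],[0,0,0],94]]'

```text
time_s: 24.4
eef_pos: [0.4841, -0.1021, 0.2043]
tcp_rot: [0.999, 0.049, -0.001, -0.001]
ft_force: [0.7, -0.3, 0.1]
opening: 0.0941
gripper_force: 0.0
```

```bash
python3 - <<'E'
from h import *
st()
for nm in("scene","side"):
    d=r.get_image(nm); P,m=cloud(d); Q=P[m]; xs,ys=Q@EX,Q@EY
    k=(ys>-.28)&(ys<-.02)&(xs>.55)&(xs<.69)&(Q[:,2]>.07)&(Q[:,2]<.13)
    if k.sum()>50: print(nm,"lid slope fit", np.polyfit(.701-xs[k],Q[k][:,2],1).round(4),k.sum())
    for a,b in((-.265,-.17),(-.13,-.04)):
        k=(ys>a)&(ys<b)&(xs>.44)&(xs<.56)&(Q[:,2]>.045)&(Q[:,2]<.066)
        print(nm,k.sum(),np.percentile(xs[k],[1,5,20]).round(4) if k.sum()>5 else "")
    for o,(a,b,c_,d_,zl,zh) in dict(can=(.46,.56,.1,.22,.1,.16),ring=(.58,.76,.1,.25,.006,.02),vb=(.62,.76,-.4,-.26,.03,.07)).items():
        k=(Q[:,0]>a)&(Q[:,0]<b)&(Q[:,1]>c_)&(Q[:,1]<d_)&(Q[:,2]>zl)&(Q[:,2]<zh)
        if k.sum()>5:print(nm,o,Q[k].min(0).round(3),Q[k].max(0).round(3))
    if nm=="side": cv2.imwrite("pics/end.png",d["image"][:,:,::-1])
E
```

```text
t 24.4 x' 0.4711 y' -0.1512 z 0.2043 yaw 5.6 tz [-0.001  0.002 -1.   ] F [ 0.7 -0.3  0.1] depth 0.0188
scene lid slope fit [0.0004 0.097 ] 4676
scene 0 
scene 0 
scene can [0.485 0.13  0.1  ] [0.537 0.183 0.152]
scene ring [0.618 0.129 0.006] [0.706 0.22  0.016]
scene vb [ 0.661 -0.358  0.03 ] [ 0.712 -0.293  0.058]
side lid slope fit [0.0005 0.0977] 6350
side 231 [0.5311 0.5312 0.5316]
side 143 [0.5307 0.5309 0.5313]
side can [0.481 0.125 0.1  ] [0.533 0.17  0.152]
side ring [0.616 0.181 0.006] [0.698 0.222 0.014]
side vb [ 0.658 -0.357  0.03 ] [ 0.71  -0.294  0.057]
```

View pics/end.png

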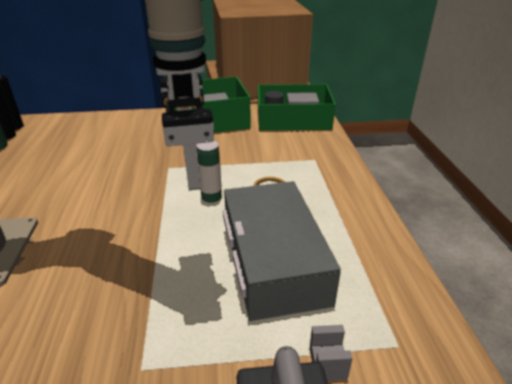

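The lid is flat (slope 0.0005), with its grey top spanning (225,185) to (335,300). The pulls at (240,230) and (240,270) now stand exactly 8 mm proud of the front, and the ring, V-block and can are where they were. I'm handing in.

```bash
python3 -c "
from rig import r
print(r.close_job())"
```

```text
the job is handed in; nothing more can be done
None
```

Job handed in at about 24 s: by the final camera measurements both drawers are home, the lid is flat shut and the ring, V-block and can have not moved; the hand-in returned no verdict.

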